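# Pin the dryer stacking bracket by feel

### The job

Take the spring-tipped locating pin from its stand, put its tip into the slot of the dryer's stacking bracket and feel gently along the steel below until the tip drops into the blind hole there, then push the pin fully home, upright with its collar flat on the bracket, and let go. Press only lightly on the bracket throughout and leave the other things on the counter where they are.

Things in the scene. Friction and masses are not known exactly. Their poses are not given: they have to be found in the camera images.
- pin: Loose upright locating pin, 130 g: round black grip, 22 mm wide, 5 to 54 mm above the origin, on a steel collar 28 mm wide, 5 mm thick, with a round-nosed 10 mm steel plunger 18 mm long below it. Origin: centre of the collar's underside, z up. The plunger springs straight up into the grip by up to 14 mm: 1 N to start, 0.35 N more per mm. Seated, it is extended.
- tip_end (a point): The very end of the pin's round-nosed plunger, on the pin's axis; 18 mm below the pin's origin when extended, less when pushed in. Its z axis is the pin's.
- rail: White dryer stacking rail, fixed, 360 mm long (x), 110 wide (y), 24 high; on it, centred, a flat steel bracket 250 x 80 mm, 6 mm thick, top 30 mm above the origin (centre of the rail's underside, z up). A slot 92 mm long (x), 16 wide goes through the bracket. Over 25 N from the pin on any of it damages it. Pin home: its origin 30 mm, plunger end 12 mm above this origin.
- slot (a point): Centre of the slot's floor, 24 mm above the rail's origin; axes as the rail's. The floor is a flat, black-coated steel strip, clamped, with one unmarked round blind hole, 12 mm wide and 14 mm deep, on the slot's centre line (y = 0), its centre anywhere from 28 mm on one side (x) of this point to 28 mm on the other, different each time.
- stand: Black plastic stand block, 70 x 70 mm and 30 mm high, fixed, with one central hole 14 mm in diameter and 23 mm deep, in which the pin's plunger stands with the collar resting on the block. Origin: centre of its underside. The pin is lifted straight up out of it, by 20 mm or more to be clear.
- cup: White plastic measuring cup, 72 mm wide and 70 mm high, loose, to be left alone. Origin: centre of its underside. It is on one side of the rail and the stand on the other, either way round.
- jug: White detergent bottle, 90 mm wide and 200 mm high, loose, to be left alone. Origin: centre of its underside.
- spanner: Steel spanner lying flat, about 200 mm long, loose, to be left alone. Origin at its middle, underside.
- foot: Black rubber machine foot, 48 mm wide, with a stud up to 55 mm high, loose, to be left alone. Origin: centre of its underside.
Not all that is in view belongs to the job. Of the things like the pin, leave any that is red or turquoise; of the rest the smaller one is meant.

How it is judged:
By the outcome, as a careful person would: the job done as asked, in the order asked, and still so for the second after the job is handed in, with the robot touching nothing.
It also fails if it takes over 48 s, if anything falls off the work surface, if the arm or the gripper's body presses on something with over 40 N, if the wrist force passes 120 N, or if a joint passes its speed limit or range.

### The arm

A 6-joint arm with a two-finger parallel gripper is mounted at the origin on the work surface. World frame = base frame: x ahead of the robot, y to its left, z up, the work surface at z = 0. Lengths are in mm, angles in rad, forces in N, time in s.
With the tool pointing down it reaches from about 275 to 1000 mm from the base axis. Payload 8.4 kg.
Tool frame: the origin (TCP) lies at the very end of the fingers, on their centre line; the grasp point (between the pads) lies 19 mm behind it; z points along the fingers, y is the direction in which the jaws open and shut (so a half turn about z gives the same grasp; the last joint's range is limited). The gripper opens to 85 mm and grips with 20 to 120 N. Pads are 22 mm wide; open, the fingers measure 114 mm over their backs; the gripper's body (76 mm by 85 mm) begins 54 mm behind the grasp point. The pads swing forward as they close: fully open they stand 13 mm farther back than shut.
Start: joints at [-1.248, 0.353, 1.633, -0, 1.155, -0.002], TCP at [199.448, -592.325, 231.281] pointing down, gripper open.
Joint ranges: [-2.63, 2.63], [-0.92, 2.1], [0.06, 2.66], [-1.3, 4.44], [0, 2.69], [-3.02, 3.02]. Speed limits (rad/s): [2.22, 2.22, 2.79, 3.14, 3.14, 3.14].

### API

Orientations are given as [roll, pitch, yaw] about the fixed x, y, z axes, in that order (R = Rz(yaw) Ry(pitch) Rx(roll)).
In Python, from rig import sense, grab_frame, get_calibration, sign_off, boxes_of, trace gives the robot as it stands.
- The arm moves only by the tool servo_tool, never from a script. Its argument "rows" is a list of rows, each a list of 3 entries, a list of its own where there are three numbers: the finger opening in mm, from 0 to 85.4, then the shift along the tool's x, y, z in mm, then the turn, a rotation vector about the tool's x, y, z in degrees. A call has 1 to 8 rows; each row shifts and turns the commanded pose from where the row before left it, along the tool's axes as they then stand; what a row does not reach is not made up. A row lasts 1/8 s, in which the tool goes at most 62.5 mm and 10.7 degrees, less where a joint would pass 70% of its speed; a pose out of reach is approached as far as the arm can. A call is refused whole if a number of a shift passes 62.5 or a number of a turn 10.7, either way. A call with a gripper value outside its range is refused whole. The fingers move at their own pace and stop on an object; "force" is the grip in N (left out, the last holds). Time passes only in rows, so rows that do not move let the fingers close. It gives the time, the measured TCP pose, the force and the opening at its end, in the units of the state.
- sense(): the state, without advancing time (a new reading comes with each control period).
- grab_frame(name): name is "scene" or "top" or "wrist"; returns the picture (384x512x3 uint8, blue, green, red); there is no depth.
- get_calibration(name): a dict with "intrinsics" (3x3 intrinsics, pixels), "k1" (the pictures are not rectified: a ray, as slopes to the right and down, at radius r is drawn at 1 + k1 r^2 times it, then the intrinsics apply), "world_to_cam" (4x4, takes a point from world to camera coordinates). Camera axes: x right, y down, z forward; pixel columns grow to the right and rows downward; lengths in mm; the calibration is good to about 2 mm. A picture is of the moment at which its call begins: read the wrist's pose just before it. get_calibration takes no time and is no camera call; for the wrist camera it gives the pose at the moment of the call.
- sign_off(): hands the job in, once; it reports no verdict.
Trained networks look in the newest picture that a camera, given by its name, has taken for a name from the list of things; names that differ only in an ending like _2 or _b are one class to them, and where a whole thing is asked for, a point or a joint stands for the part that bears it (a point fixed in the world has none). Each returns a list of dicts, best first, with "conf" (0 to 1); they miss things now and then, are a little off and sometimes report something else, mostly with a low value. They report only what shows in the picture. A call takes as long as a camera call. They do not tell look-alikes from the thing itself.
- boxes_of(camera, thing): "centre" ([x, y, z] in mm, in the coordinates of the camera as it stood for that picture, good to about 4 mm: the middle of the surface that is visible of it).
- trace(camera, thing): "mask" (384x512 bool, what is visible of it).
The state is a dict: "clock": time; "qpos": joint angles; "qvel": joint speeds; "joint_efforts": joint torques, N m; "eef_pos": TCP position; "tcp_rot": TCP orientation; "contact_force": force on the tool from outside, world axes, zero at the start; "wrist_torque": the same for the moment, N m; "opening": opening from 0.0 (shut) to 1.0 (fully open).
Only numpy, scipy, OpenCV 4.12 (cv2) and the standard library are available. Lean on these libraries where they do the work, as an engineer would, in place of code of your own. Each camera call takes 0.05 s, during which the arm holds its last target. There are 200 camera calls.

## Working session

There is one attempt and no reset: what is moved stays moved. The work goes in short steps, Python scripts to look and compute and a tool call to move; the robot and the scene stay as the last step left them, time stands still between calls to the robot, and variables do not carry over. Pictures are saved under pics/ and viewed, about 8 in all and at most 12, crops included, and the job is handed in when it is done.

Besides the shell and the picture viewer there is one more tool, called after "Emit:" as name(argument=value, ...) on one line, values as JSON. servo_tool: Moves the arm, as the interface text tells. Its arguments: {"type":"object","properties":{"rows":{"type":"array","items":{"type":"array"}},"force":{"type":"number"}},"required":["rows"]}

```bash
ls; mkdir -p pics
cat > h.py <<'E'
import numpy as np, cv2
from rig import *
def cam(n):
    c=get_calibration(n); return np.array(c["intrinsics"]),c["k1"],np.array(c["world_to_cam"])
def ray(n,px,z):
    K,k1,T=cam(n); p=np.atleast_2d(px).astype(float)
    d=cv2.undistortPoints(p[:,None],K,np.array([k1,0,0,0,0.])) [:,0]
    R=T[:3,:3];o=-R.T@T[:3,3]; v=np.c_[d,np.ones(len(d))]@R
    return o+v*((z-o[2])/v[:,2])[:,None]
def proj(n,P):
    K,k1,T=cam(n); P=np.atleast_2d(P).astype(float)
    return cv2.projectPoints(P,cv2.Rodrigues(T[:3,:3])[0],T[:3,3],K,np.array([k1,0,0,0,0.]))[0][:,0]
def w(n,c):
    T=cam(n)[2]; return T[:3,:3].T@(np.array(c)-T[:3,3])
E
python3 - <<'E'
from h import *
print(sense())
a=grab_frame("top");b=grab_frame("scene")
cv2.imwrite("pics/a.png",np.vstack([a,b])[:, :]) 
cv2.imwrite("pics/a.png",cv2.resize(a,(800,600)));cv2.imwrite("pics/b.png",cv2.resize(b,(800,600)))
for n in("top","scene"):
  for t in("pin","rail","stand","cup","jug","spanner","foot"):
    for d in boxes_of(n,t): print(n,t,round(d["conf"],2),w(n,d["centre"]).round(0),proj(n,w(n,d["centre"])).round(0))
E
```

```text
pics
{'clock': 0.0, 'qpos': array([-1.24839933e+00,  3.53690618e-01,  1.63412447e+00, -4.75202524e-05,
        1.15517463e+00, -2.37931737e-03]), 'qvel': array([ 0.00043926, -0.00030648,  0.00037653, -0.00050313, -0.00051473,
       -0.00172308]), 'joint_efforts': array([-1.08431213e-03, -6.05242109e+01, -3.42070198e+01, -6.65520179e-05,
        9.12227231e-03, -5.62369632e-05]), 'eef_pos': array([ 199.2864712 , -591.88642304,  230.53927857]), 'tcp_rot': array([-3.14019548e+00,  4.01235958e-05,  3.24795558e-01]), 'contact_force': array([0.46622924, 0.12619764, 0.85251093]), 'wrist_torque': array([ 0.0261825 , -0.04618043, -0.05462849]), 'opening': 1.0048640831227504}
top pin 0.73 [ 406. -245.  100.] [[321. 220.]]
top pin 0.56 [ 501. -355.   63.] [[355. 188.]]
top pin 0.39 [ 503. -263.   84.] [[325. 187.]]
top rail 0.92 [592.  44.  24.] [[220. 163.]]
top stand 0.6 [ 500. -258.   34.] [[320. 190.]]
top stand 0.45 [595.  44.  26.] [[220. 162.]]
top cup 0.7 [473. 279.  24.] [[142. 203.]]
top jug 0.64 [ 291. -380.  140.] [[374. 260.]]
top spanner 0.93 [ 637. -314.    7.] [[335. 147.]]
top foot 0.66 [677. 357.  14.] [[118. 138.]]
scene pin 0.74 [ 472. -163.   61.] [[204. 185.]]
scene pin 0.62 [ 421. -247.   65.] [[179. 172.]]
scene pin 0.6 [ 513. -262.   62.] [[164. 191.]]
scene pin 0.45 [ 505. -355.   44.] [[133. 192.]]
scene rail 0.62 [655.  50.  23.] [[277. 251.]]
scene stand 0.8 [ 526. -257.   24.] [[166. 205.]]
scene cup 0.93 [487. 268.  51.] [[367. 205.]]
scene cup 0.38 [ 319. -383.  104.] [[144. 139.]]
scene jug 0.89 [ 318. -381.  102.] [[145. 140.]]
scene jug 0.68 [651.  50.  25.] [[277. 249.]]
scene spanner 0.82 [ 651. -316.    4.] [[129. 241.]]
scene spanner 0.47 [ 315. -381.  101.] [[145. 140.]]
scene spanner 0.41 [688. 355.  16.] [[412. 276.]]
scene foot 0.89 [690. 356.  18.] [[413. 276.]]
scene foot 0.25 [ 513. -265.   61.] [[163. 191.]]
scene foot 0.16 [ 523. -257.   25.] [[166. 204.]]
```

View pics/a.png

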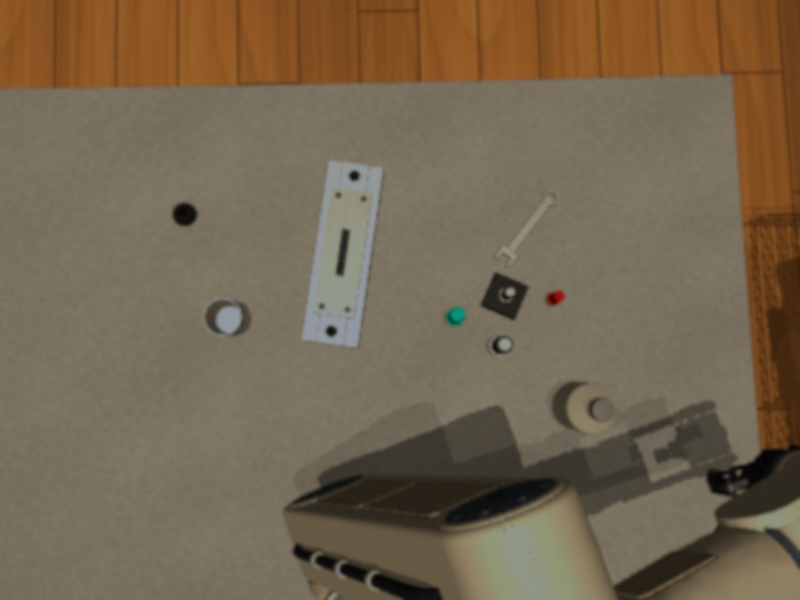

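View pics/b.png

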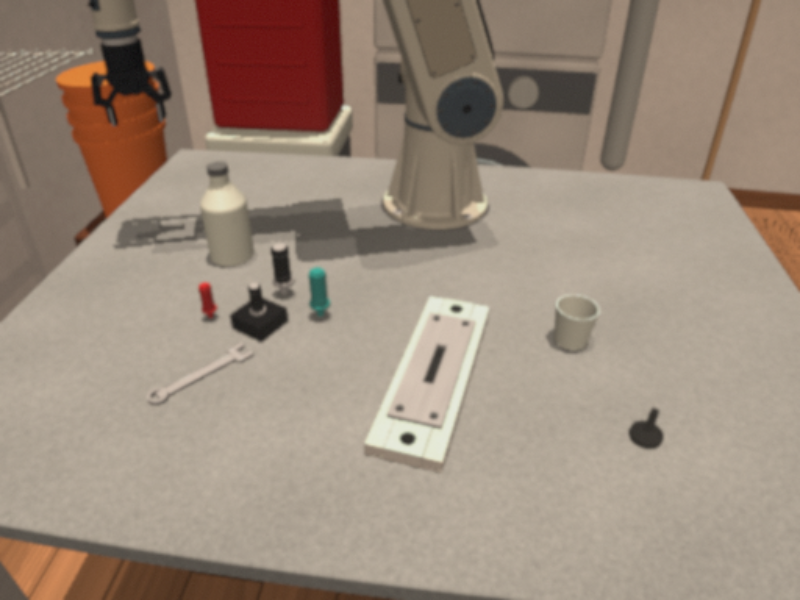

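The pin to take stands in the black stand, at about (505,293) of the enlarged top view and (256,300) of the scene view. The red, turquoise and larger black look-alikes stand around it. The rail is at about (343,253) in the top view, with the cup and foot on its far side and the jug near the arm.

Run:
```python
from h import *
s=sense();T=cam("wrist")[2]; o=-T[:3,:3].T@T[:3,3]
from scipy.spatial.transform import Rotation as R
Rt=R.from_euler("xyz",s["tcp_rot"]).as_matrix()
print("cam in tool",Rt.T@(o-s["eef_pos"]),"\n",(Rt.T@T[:3,:3].T).round(3)); print(cam("wrist")[0],cam("wrist")[1])
for n,z in(("top",25),("scene",25)):
  d=trace(n,"rail")
  if d:
    m=d[0]["mask"]; c=max(cv2.findContours(m.astype(np.uint8),0,1)[0],key=len)[:,0]
    P=ray(n,c,z)[:,:2].astype(np.float32); print(n,d[0]["conf"],cv2.minAreaRect(P))
for n in("top","scene"):
  for t in ("stand","pin"):
    for d in trace(n,t):
      m=d["mask"];ys,xs=np.nonzero(m);print(n,t,round(d["conf"],2),len(xs),xs.mean(),ys.mean(),ray(n,[[xs.mean(),ys.mean()]],30 if t=="stand" else 60).round(0), xs.min(),xs.max(),ys.min(),ys.max())
```

```text
cam in tool [ 7.05687692e+01  1.39905387e-01 -1.43280350e+02] 
 [[ 0.    -0.96  -0.28 ]
 [ 1.     0.     0.001]
 [-0.001 -0.28   0.96 ]]
[[268.07007913   0.         254.00070865]
 [  0.         268.07007913 189.77582732]
 [  0.           0.           1.        ]] -0.03896575520578667
top 0.87 ((596.147705078125, 45.46548843383789), (116.82160186767578, 363.37384033203125), 80.57489776611328)
scene 0.84 ((608.8796997070312, 48.409141540527344), (111.85868835449219, 376.4030456542969), 80.53373718261719)
top stand 0.55 465 323.0408602150538 189.5978494623656 [[ 501. -267.   30.]] 309 337 175 204
top pin 0.63 174 319.61494252873564 220.816091954023 [[ 406. -248.   60.]] 312 327 215 227
top pin 0.56 90 324.3333333333333 187.72222222222223 [[ 504. -266.   60.]] 319 330 183 193
scene stand 0.82 591 165.92047377326566 205.04230118443317 [[ 531. -255.   30.]] 148 183 192 218
scene pin 0.9 295 180.25084745762712 172.88474576271187 [[ 419. -245.   60.]] 174 188 157 188
scene pin 0.67 329 203.7355623100304 186.3890577507599 [[ 475. -164.   60.]] 198 211 171 202
scene pin 0.53 152 163.2434210526316 191.89473684210526 [[ 514. -264.   60.]] 159 168 182 201
scene pin 0.47 207 132.54106280193236 191.46376811594203 [[ 523. -346.   60.]] 126 139 181 203
```

Emit:
servo_tool(rows=[[85,[0,0,-50],[0,0,0]],[85,[0,0,-40],[0,0,0]]])

```text
clock: 1.35
eef_pos: [199.5, -592.4, 322.7]
tcp_rot: [3.141, -0.0, 0.325]
contact_force: [0.4, -0.4, -0.2]
opening: 1.0
```

Emit:
servo_tool(rows=[[85,[49.2,-26.7,0],[0,0,0]],[85,[49.2,-26.7,0],[0,0,0]],[85,[49.2,-26.7,0],[0,0,0]],[85,[49.2,-26.7,0],[0,0,0]],[85,[49.2,-26.7,15],[0,0,0]],[85,[49.2,-26.7,15],[0,0,0]],[85,[49.2,-26.7,15],[0,0,0]],[85,[49.2,-26.7,15],[0,0,0]]])

```text
clock: 2.35
eef_pos: [505.5, -262.9, 261.1]
tcp_rot: [3.141, -0.0, 0.325]
contact_force: [0.4, -1.0, -0.0]
opening: 0.995
```

Emit:
servo_tool(rows=[[50,[0,0,20],[0,0,0]],[50,[0,0,0],[0,0,0]]])

```text
clock: 2.6
eef_pos: [503.7, -263.3, 239.9]
tcp_rot: [-3.139, 0.002, 0.326]
contact_force: [0.2, 0.4, 0.0]
opening: 0.602
```

Run:
```python
from h import *
s=sense();print(s["clock"],s["eef_pos"],s["tcp_rot"],s["contact_force"])
a=grab_frame("wrist");cv2.imwrite("pics/c.png",a)
for t in ("stand","pin"):
  for d in trace("wrist",t):
    m=d["mask"];c=max(cv2.findContours(m.astype(np.uint8),0,1)[0],key=len)[:,0]
    x,y=c.mean(0);print(t,round(d["conf"],2),m.sum(),x,y,c.min(0),c.max(0))
    if t=="stand": print(cv2.minAreaRect(ray("wrist",c,30)[:,:2].astype(np.float32)))
for d in boxes_of("wrist","pin"): print(d["conf"],w("wrist",d["centre"]))
```

```text
2.6 [ 503.72211673 -263.27915351  239.91128253] [-3.13945874e+00  2.18426484e-03  3.26139608e-01] [0.16329845 0.4016003  0.02056984]
stand 0.92 2279 257.49006622516555 165.17218543046357 [223 128] [293 200]
((506.3385009765625, -269.8536682128906), (71.06501770019531, 70.74351501464844), 65.03028869628906)
pin 0.88 1125 222.8 237.575 [210 213] [238 262]
pin 0.76 1078 172.19444444444446 175.90740740740742 [151 157] [193 194]
pin 0.66 12500 41.855291576673864 67.87257019438445 [0 0] [106 163]
pin 0.64 446 258.28985507246375 170.28985507246378 [249 157] [268 184]
pin 0.6 473 323.0138888888889 196.125 [310 183] [335 210]
0.89 [ 501.77245829 -356.57993142   68.04779798]
0.85 [ 512.90171443 -270.11176248   83.19162242]
0.59 [ 473.45997926 -174.79245405   92.45223615]
0.58 [ 417.03930751 -255.34828009   90.45306361]
```

View pics/c.png

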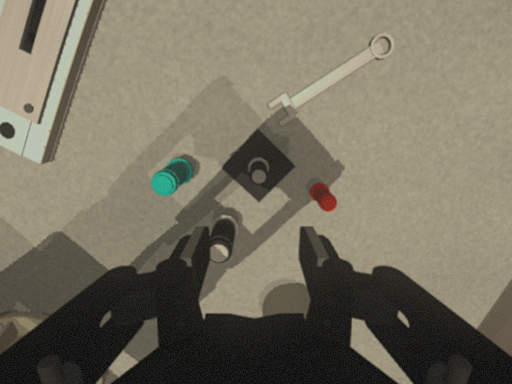

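The wrist view shows the stand with the pin at (258,165), its cap at about (259,176). Turquoise is at (172,178), red at (323,197) and the larger black one at (223,238). The spanner lies beyond the stand, and the fingers are not near any of them yet.

Run:
```python
from h import *
a=cv2.imread("pics/c.png"); 
g=cv2.resize(a[140:210,215:305],None,fx=8,fy=8,interpolation=cv2.INTER_CUBIC); cv2.imwrite("pics/d.png",g)
print(ray("wrist",[[259,176]],84),proj("wrist",[[506.3,-269.9,z] for z in(30,35,84)]),proj("wrist",[[506.3,-269.9+14,35],[506.3,-269.9-14,35]]))
```

```text
[[ 505.76414457 -271.31824534   84.        ]] [[257.34354293 166.10353189]
 [257.39524721 166.83356316]
 [257.98688254 175.19001297]] [[247.39019496 163.52890403]
 [267.32995221 170.11785677]]
```

View pics/d.png

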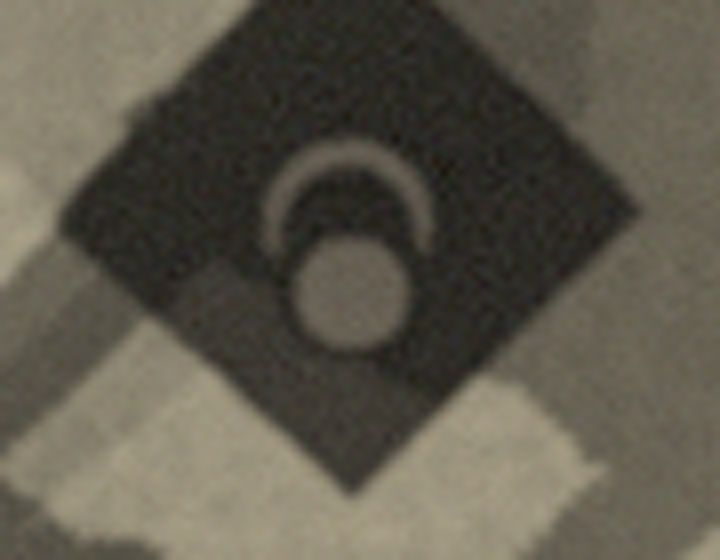

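Emit:
servo_tool(rows=[[50,[-0.4,2.4,40],[0,0,0]],[50,[-0.4,2.3,40],[0,0,0]],[50,[-0.3,2.3,36],[0,0,0]],[50,[0,0,0],[0,0,0]],[50,[0,0,0],[0,0,0]]])

```text
clock: 3.42
eef_pos: [506.2, -272.1, 127.0]
tcp_rot: [3.14, -0.001, 0.324]
contact_force: [-0.0, -0.3, 0.1]
opening: 0.587
```

Run:
```python
from h import *
P=[]
for i in range(6):
  a=grab_frame("wrist");s=sense();P.append(np.r_[s["eef_pos"],s["tcp_rot"]]);T=cam("wrist")[2];print((-T[:3,:3].T@T[:3,3]).round(2))
print(s["clock"],np.median(P,0),np.std(P,0),s["opening"])
cv2.imwrite("pics/e.png",cv2.resize(a[100:340,140:380],None,fx=2.5,fy=2.5,interpolation=cv2.INTER_CUBIC))
p=np.median(P,0)[:3]
print("tcp px",proj("wrist",[p,[p[0],p[1],84],[505.4,-271.2,84],[505.4,-271.2,35]]))
for d in trace("wrist","pin"):
    m=d["mask"];c=max(cv2.findContours(m.astype(np.uint8),0,1)[0],key=len)[:,0];print(d["conf"],m.sum(),c.min(0),c.max(0))
```

```text
[ 573.12 -249.58  270.72]
[ 573.13 -249.46  270.76]
[ 573.06 -249.33  270.59]
[ 572.94 -249.2   270.32]
[ 572.83 -249.09  270.01]
[ 572.72 -249.    269.69]
3.725 [ 5.06411048e+02 -2.71822411e+02  1.27031298e+02  3.13957891e+00
 -1.88617053e-03  3.24691552e-01] [2.13844627e-01 2.23557310e-01 3.59241807e-01 3.78149385e-04
 3.63431604e-04 1.90729833e-04] 0.5888511819819611
tcp px [[254.30000989 236.90477054]
 [254.12717205 210.84645524]
 [252.89217567 211.81073414]
 [253.00307511 192.64371933]]
0.93 1285 [322 211] [366 258]
0.87 1095 [236 178] [264 223]
0.67 718 [201 258] [223 313]
0.64 2954 [ 82 177] [157 242]
```

View pics/e.png

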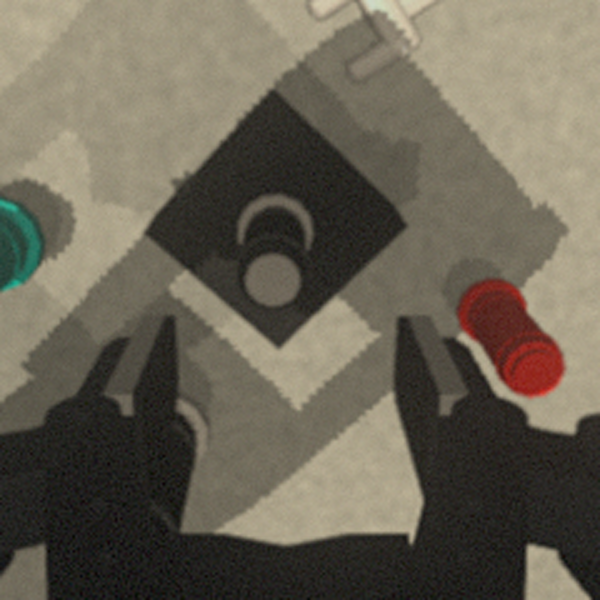

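The cap is at crop (272,279) and the middle of the fingers at about 287, so the pin is about 3.6 mm off along tool -y. I will correct that and descend.

Emit:
servo_tool(rows=[[50,[-0.5,-3.6,0],[0,0,0]],[50,[0,0,30],[0,0,0]],[50,[0,0,30],[0,0,0]],[50,[0,0,25],[0,0,0]],[50,[0,0,0],[0,0,0]],[50,[0,0,0],[0,0,0]]])

```text
clock: 4.53
eef_pos: [504.3, -268.2, 41.1]
tcp_rot: [3.141, -0.0, 0.325]
contact_force: [0.5, 0.3, -0.0]
opening: 0.587
```

Run:
```python
from h import *
a=grab_frame("wrist");s=sense();print(s["eef_pos"],s["contact_force"])
cv2.imwrite("pics/f.png",cv2.resize(a[140:300,160:350],None,fx=3,fy=3,interpolation=cv2.INTER_CUBIC))
```

```text
[ 504.54196399 -268.29631536   41.36796388] [-0.0376648  -0.31327272 -0.14125269]
```

View pics/f.png

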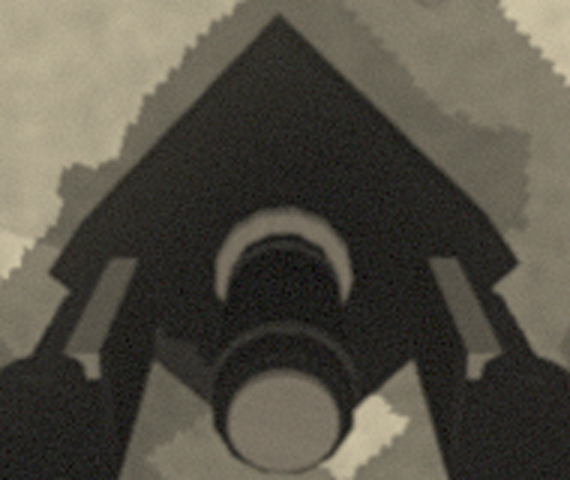

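The pin is centred between the fingers laterally (collar centre 284 against finger middle 283 in the crop). Closing now.

Emit:
servo_tool(rows=[[12,[0,0,0],[0,0,0]],[12,[0,0,0],[0,0,0]],[12,[0,0,0],[0,0,0]],[12,[0,0,0],[0,0,0]],[12,[0,0,0],[0,0,0]],[12,[0,0,0],[0,0,0]]], force=50)

```text
clock: 5.32
eef_pos: [504.4, -268.2, 41.3]
tcp_rot: [3.141, -0.001, 0.325]
contact_force: [-1.0, 1.8, 5.6]
opening: 0.243
```

Emit:
servo_tool(rows=[[12,[0,0,-5],[0,0,0]],[12,[0,0,-10],[0,0,0]],[12,[0,0,-15],[0,0,0]],[12,[0,0,-40],[0,0,0]],[12,[0,0,-50],[0,0,0]],[12,[0,0,0],[0,0,0]]])

```text
clock: 6.08
eef_pos: [506.4, -269.4, 165.3]
tcp_rot: [3.136, -0.006, 0.325]
contact_force: [1.0, -0.5, -1.7]
opening: 0.239
```

Run:
```python
from h import *
a=grab_frame("wrist");s=sense();print(s["eef_pos"],s["tcp_rot"],s["contact_force"],s["opening"])
cv2.imwrite("pics/g.png",cv2.resize(a[20:320,0:400],None,fx=2,fy=2))
m=trace("wrist","rail")
for d in m: 
  c=max(cv2.findContours(d["mask"].astype(np.uint8),0,1)[0],key=len)[:,0]; print(d["conf"],c.min(0),c.max(0))
```

```text
[ 505.08230831 -268.67166061  162.94833173] [ 3.13816166 -0.0032062   0.3248399 ] [ 0.41693713 -0.08397478 -2.42646025] 0.24538604518474338
0.56 [0 0] [ 50 175]
```

View pics/g.png

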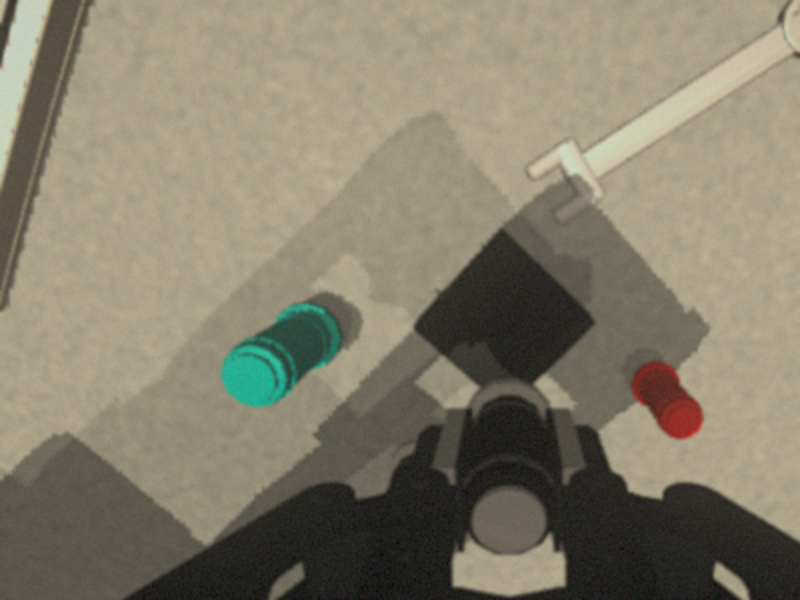

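The pin is held upright between the pads, with its collar visible below the fingers, and the stand is empty at crop (505,310). The neighbours have not moved. Now to the rail.

Emit:
servo_tool(rows=[[12,[22.4,-49.5,0],[0,0,0]],[12,[22.4,-49.5,0],[0,0,0]],[12,[22.4,-49.5,0],[0,0,0]],[12,[22.4,-49.5,0],[0,0,0]],[12,[22.4,-49.5,0],[0,0,0]],[12,[22.4,-49.5,0],[0,0,0]]])

```text
clock: 6.92
eef_pos: [535.4, 58.0, 159.0]
tcp_rot: [-3.141, 0.002, 0.325]
contact_force: [0.7, -0.1, -1.0]
opening: 0.243
```

Emit:
servo_tool(rows=[[12,[0,0,0],[0,0,9.4]],[12,[0,0,0],[0,0,9.4]],[12,[0,0,0],[0,0,9.3]],[12,[0,0,0],[0,0,0]],[12,[0,0,0],[0,0,0]],[12,[0,0,0],[0,0,0]]])

```text
clock: 7.68
eef_pos: [536.3, 56.3, 160.0]
tcp_rot: [3.141, 0.001, -0.164]
contact_force: [-0.7, 0.3, -1.2]
opening: 0.246
```

Run:
```python
from h import *
P=[]
for i in range(4):
  a=grab_frame("wrist");s=sense();P.append(np.r_[s["eef_pos"],s["tcp_rot"],s["contact_force"]])
print(s["clock"],np.mean(P,0).round(3))
cv2.imwrite("pics/h.png",a)
for d in trace("wrist","rail"):
  c=max(cv2.findContours(d["mask"].astype(np.uint8),0,1)[0],key=len)[:,0]
  print(d["conf"],cv2.minAreaRect(ray("wrist",c,24)[:,:2].astype(np.float32)))
```

```text
7.875 [ 5.36418e+02  5.62770e+01  1.60209e+02  3.14200e+00  0.00000e+00
 -1.65000e-01  1.29000e-01 -1.27000e-01 -1.16800e+00]
0.75 ((585.642578125, 47.32320785522461), (111.18170928955078, 241.72862243652344), 80.43681335449219)
0.31 ((510.12298583984375, -214.34454345703125), (52.780487060546875, 23.244522094726562), 5.6321492195129395)
```

View pics/h.png

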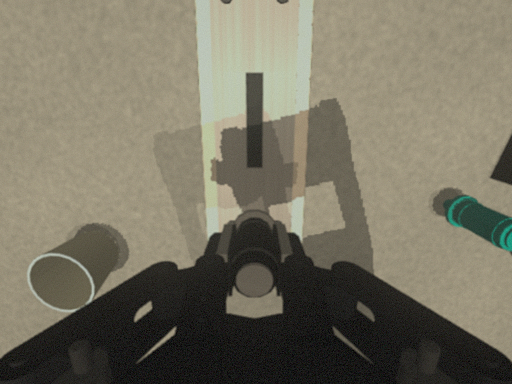

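The slot shows as a dark rectangle at px x 246–263, y 72–167, nearly in line with the tool. The cup is at (75,275). I will fit the slot.

Run:
```python
from h import *
a=cv2.imread("pics/h.png",0); r=a[55:185,235:275]
m=(cv2.GaussianBlur(r,(3,3),0)<62).astype(np.uint8)
n,l,st,_=cv2.connectedComponentsWithStats(m); k=1+np.argmax(st[1:,4]); print(st[k])
c=max(cv2.findContours((l==k).astype(np.uint8),0,1)[0],key=len)[:,0]+[235,55]
rect=cv2.minAreaRect(ray("wrist",c,30)[:,:2].astype(np.float32));print(rect)
for j in range(55,185,8): 
  print(j,r[j-55].tolist()[8:32])
s=sense();print("target",(np.array([536.4,56.3])))
# tool axis at tip height & collar
print(proj("wrist",[[*s["eef_pos"][:2],s["eef_pos"][2]-d] for d in(-43,6,11,29)]))
```

```text
[ 12  69  15  43 619]
((573.7805786132812, 49.65827941894531), (14.497130393981934, 42.465797424316406), 80.9493179321289)
55 [187, 188, 186, 184, 185, 182, 182, 188, 188, 184, 181, 187, 187, 190, 190, 189, 188, 188, 187, 184, 188, 185, 191, 187]
63 [186, 190, 187, 188, 190, 186, 181, 187, 185, 187, 185, 187, 189, 193, 187, 191, 191, 193, 188, 187, 186, 190, 191, 190]
71 [190, 193, 190, 189, 186, 183, 181, 184, 183, 187, 187, 187, 190, 188, 189, 188, 190, 185, 187, 186, 186, 192, 194, 193]
79 [192, 192, 164, 108, 76, 78, 79, 76, 79, 75, 78, 71, 77, 79, 77, 75, 77, 78, 69, 103, 159, 187, 194, 191]
87 [190, 192, 164, 117, 74, 75, 79, 78, 75, 77, 79, 76, 75, 78, 73, 76, 75, 72, 72, 106, 163, 190, 192, 191]
95 [193, 189, 166, 117, 75, 74, 76, 74, 79, 73, 78, 78, 75, 80, 74, 72, 76, 75, 74, 105, 155, 193, 193, 190]
103 [194, 193, 169, 120, 81, 73, 80, 74, 75, 80, 76, 76, 76, 71, 76, 77, 75, 70, 78, 111, 161, 188, 194, 189]
111 [190, 187, 164, 128, 76, 67, 73, 67, 76, 71, 71, 73, 72, 70, 75, 72, 73, 67, 77, 113, 155, 181, 182, 185]
119 [174, 177, 162, 125, 76, 66, 72, 74, 67, 71, 69, 70, 7
[... 304 characters left out ...]
, 45, 42, 49, 46, 40, 48, 48, 47, 49, 75, 91, 97, 94, 94]
151 [91, 94, 91, 75, 56, 47, 44, 46, 46, 41, 42, 46, 41, 42, 42, 46, 43, 49, 51, 74, 90, 99, 97, 95]
159 [99, 91, 95, 82, 59, 45, 40, 46, 43, 49, 42, 46, 40, 42, 40, 40, 45, 40, 50, 71, 94, 95, 91, 93]
167 [98, 92, 96, 82, 74, 73, 60, 68, 67, 65, 69, 70, 63, 69, 67, 67, 66, 67, 67, 78, 87, 95, 93, 94]
175 [98, 87, 94, 92, 95, 95, 95, 93, 94, 95, 95, 91, 94, 98, 89, 98, 91, 96, 94, 93, 95, 94, 95, 91]
183 [98, 95, 91, 97, 98, 98, 93, 97, 93, 95, 95, 93, 96, 92, 92, 91, 92, 93, 96, 96, 89, 89, 93, 94]
target [536.4  56.3]
[[253.0416837  281.39075175]
 [253.24869184 232.71140215]
 [253.2634223  229.26077287]
 [253.310218   218.31030117]]
```

Run:
```python
from h import *
a=cv2.imread("pics/h.png",0).astype(float)
p=a[55:185,250:259].mean(1); print(p[14:24].round(0),p[106:116].round(0))
def half(v,off):
  h=(v[0]+v[-1])/2
  for i in range(len(v)-1):
    if (v[i]-h)*(v[i+1]-h)<=0: return off+i+(h-v[i])/(v[i+1]-v[i])
t=half(p[14:22],69); b=half(p[106:116],161)
L=[];
for rows in((78,95),(95,112),(130,147),(147,163)):
  q=a[rows[0]:rows[1]].mean(0); L.append((half(q[242:251],242),half(q[257:267],257),np.mean(rows)-.5))
print(t,b,L)
E1=ray("wrist",[[254,t],[254,b]],30);print(E1,np.linalg.norm(E1[0]-E1[1]))
M=[]
for l,r,y in L:
  W=ray("wrist",[[l,y],[r,y]],30);M.append(W.mean(0));print(np.linalg.norm(W[0]-W[1]),W.mean(0))
M=np.array(M);f=np.polyfit(M[:,0],M[:,1],1);print("yaw",np.arctan(f[0]))
x=E1[:,0].mean();print("centre",x,np.polyval(f,x))
yaw=-0.165;d=np.array([x,np.polyval(f,x)])-[536.4,56.28]
print("tool dx dy",d@[np.cos(yaw),np.sin(yaw)],d@[np.sin(yaw),-np.cos(yaw)])
```

```text
[189. 191. 187. 151.  97.  73.  76.  78.  77.  78.] [45. 43. 45. 44. 43. 47. 67. 85. 93. 95.]
72.33298755186722 167.15740740740742 [(np.float64(245.5682326621924), np.float64(262.54474505723203), np.float64(86.0)), (np.float64(245.77435265104808), np.float64(262.45028248587573), np.float64(103.0)), (np.float64(246.3023598820059), np.float64(261.95677233429393), np.float64(138.0)), (np.float64(246.46408839779005), np.float64(261.83422459893046), np.float64(154.5))]
[[642.06814187  38.15053108  30.        ]
 [551.65993594  53.19818474  30.        ]] 91.6519262202394
16.30560843064659 [629.93856326  40.11418041  30.        ]
16.261821922832446 [614.46355465  42.63382461  30.        ]
15.777260043149544 [581.13303866  48.16006429  30.        ]
15.746581803601996 [564.64777887  50.88135871  30.        ]
yaw -0.16362243488088724
centre 596.8640389056978 45.55990376863997
tool dx dy 61.40363860939922 0.643140362332737
```

Run:
```python
from h import *
a=cv2.imread("pics/h.png",0)
for y in (278,279,280): print(y,a[y,228:284].tolist())
print("col255",a[255:302,253:257].mean(1).astype(int).tolist())
for y in (214,217,220,223): print(y,a[y,225:286].tolist())
print("col",a[200:226,252:258].mean(1).astype(int).tolist())
for y in (240,250): print(y,a[y,215:295].tolist())
```

```text
278 [28, 35, 27, 33, 27, 40, 19, 43, 71, 91, 89, 92, 91, 91, 91, 90, 91, 92, 91, 88, 92, 91, 91, 95, 92, 94, 90, 88, 93, 85, 92, 90, 90, 97, 86, 92, 90, 90, 92, 89, 95, 92, 94, 87, 72, 46, 27, 35, 23, 33, 34, 42, 32, 30, 24, 30]
279 [32, 35, 32, 30, 41, 18, 28, 45, 69, 89, 94, 96, 93, 91, 89, 89, 96, 91, 87, 92, 95, 92, 90, 93, 92, 92, 91, 93, 91, 92, 93, 89, 93, 92, 95, 90, 95, 93, 87, 96, 89, 90, 95, 93, 72, 51, 32, 29, 22, 20, 30, 35, 28, 33, 29, 35]
280 [35, 39, 30, 28, 35, 25, 32, 50, 76, 87, 98, 90, 91, 89, 95, 90, 91, 90, 93, 92, 92, 93, 88, 93, 90, 91, 87, 92, 91, 90, 95, 90, 89, 89, 89, 91, 95, 91, 94, 91, 92, 91, 89, 92, 78, 52, 30, 27, 26, 27, 32, 37, 31, 29, 28, 32]
col255 [35, 31, 30, 36, 32, 30, 27, 45, 65, 69, 83, 90, 91, 91, 89, 92, 89, 89, 90, 91, 91, 93, 92, 91, 91, 90, 92, 90, 90, 93, 93, 93, 94, 93, 93, 93, 91, 91, 91, 90, 90, 86, 102, 126, 130, 130, 130]
214 [180, 180, 179, 181, 179, 178, 179, 176, 182, 183, 179, 180, 176, 167, 139, 113, 92, 82, 79, 91, 93, 95, 102, 95, 92, 91, 96, 94, 95, 95, 96, 92, 95, 92, 97, 93, 94, 93, 92, 88, 85, 76, 71, 82, 119, 151, 163,
[... 943 characters left out ...]
5, 94, 96, 92, 71, 48, 37, 49, 51, 47, 38, 40, 38]
240 [44, 45, 41, 48, 56, 71, 71, 70, 70, 67, 73, 71, 73, 73, 60, 47, 41, 43, 41, 38, 40, 36, 37, 40, 42, 34, 38, 34, 32, 35, 39, 38, 34, 39, 37, 40, 38, 31, 39, 35, 38, 36, 38, 43, 30, 38, 36, 33, 38, 36, 42, 27, 35, 34, 25, 33, 37, 37, 33, 39, 35, 36, 34, 48, 63, 66, 70, 72, 68, 66, 64, 66, 73, 68, 52, 46, 35, 39, 42, 40]
250 [36, 48, 62, 71, 67, 73, 72, 73, 70, 70, 74, 63, 60, 46, 41, 36, 39, 33, 32, 34, 42, 32, 30, 31, 38, 38, 36, 46, 43, 50, 49, 49, 42, 41, 40, 42, 44, 42, 40, 47, 36, 43, 41, 48, 44, 42, 45, 52, 46, 44, 45, 42, 41, 30, 35, 33, 28, 39, 29, 33, 28, 37, 28, 44, 35, 42, 57, 68, 67, 68, 70, 67, 68, 69, 68, 69, 55, 46, 35, 36]
```

Laterally the pin is in line with the slot: both lie at px x ≈ 254.1, and the fitted slot is 91.7 × 16 mm. Next I move over the slot's near end, 30 mm before its centre, and look again.

Emit:
servo_tool(rows=[[12,[15.3,0,20],[0,0,0]],[12,[15.3,0,30],[0,0,0]],[12,[0,0,30],[0,0,0]],[12,[0,0,15],[0,0,0]],[12,[0,0,0],[0,0,0]],[12,[0,0,0],[0,0,0]],[12,[0,0,0],[0,0,0]]])

```text
clock: 8.8
eef_pos: [567.4, 51.4, 66.5]
tcp_rot: [-3.141, -0.002, -0.166]
contact_force: [-0.5, 0.4, -0.8]
opening: 0.242
```

Run:
```python
from h import *
P=[]
for i in range(4):
  a=grab_frame("wrist");s=sense();P.append(np.r_[s["eef_pos"],s["tcp_rot"],s["contact_force"]])
p=np.mean(P,0);print(s["clock"],p.round(3))
cv2.imwrite("pics/i_raw.png",a)
cv2.imwrite("pics/i.png",cv2.resize(a[0:300,134:374],None,fx=2,fy=2,interpolation=cv2.INTER_CUBIC))
yaw=-.1636; u=np.array([np.cos(yaw),np.sin(yaw)])
print("along",(np.array([596.9,45.6])-p[:2])@u)
g=a.mean(2)
def half(v,off):
  h=(v[0]+v[-1])/2
  for i in range(len(v)-1):
    if (v[i]-h)*(v[i+1]-h)<=0: return off+i+(h-v[i])/(v[i+1]-v[i])
for y0 in range(60,215,12):
  q=g[y0:y0+8].mean(0); d=np.diff(cv2.GaussianBlur(q[None].astype(np.float32),(3,1),0)[0]); lo=225+np.argmin(d[225:254]);hi=254+np.argmax(d[254:284]); print(y0+3.5,lo+.5,hi+.5,(lo+hi+1)/2,d[lo].round(0),d[hi].round(0))
```

```text
9.0 [ 5.67125e+02  5.13620e+01  6.60870e+01 -3.14100e+00 -1.00000e-03
 -1.66000e-01 -6.57000e-01  6.20000e-02 -9.73000e-01]
along 30.315575672752374
63.5 243.5 283.5 263.5 -2.0 2.0
75.5 236.5 283.5 260.0 -1.0 2.0
87.5 235.5 267.5 251.5 -1.0 2.0
99.5 240.5 267.5 254.0 -2.0 4.0
111.5 241.5 266.5 254.0 -43.0 37.0
123.5 241.5 266.5 254.0 -40.0 36.0
135.5 242.5 266.5 254.5 -36.0 18.0
147.5 242.5 266.5 254.5 -16.0 17.0
159.5 242.5 266.5 254.5 -17.0 18.0
171.5 242.5 265.5 254.0 -18.0 18.0
183.5 243.5 265.5 254.5 -18.0 20.0
195.5 243.5 265.5 254.5 -20.0 19.0
207.5 243.5 265.5 254.5 -18.0 19.0
```

View pics/i.png

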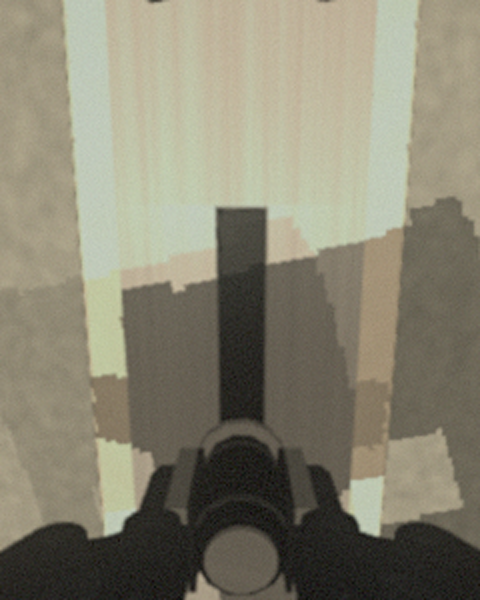

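The slot, crop x 217–267, runs straight ahead of the pin, whose collar centre is at crop x 241, so they are in line. Lowering into the slot.

Emit:
servo_tool(rows=[[12,[0,0,10],[0,0,0]],[12,[0,0,0],[0,0,0]],[12,[0,0,0],[0,0,0]]])

```text
clock: 9.38
eef_pos: [566.4, 51.3, 55.0]
tcp_rot: [3.141, 0.001, -0.166]
contact_force: [-0.5, -0.3, -1.3]
opening: 0.247
```

Emit:
servo_tool(rows=[[12,[0,0,2],[0,0,0]],[12,[0,0,0],[0,0,0]]])

```text
clock: 9.62
eef_pos: [566.6, 51.3, 53.2]
tcp_rot: [3.142, 0.0, -0.166]
contact_force: [0.4, 1.2, -0.4]
opening: 0.245
```

Emit:
servo_tool(rows=[[12,[0,0,1],[0,0,0]],[12,[0,0,0],[0,0,0]]])

```text
clock: 9.88
eef_pos: [566.6, 51.3, 52.3]
tcp_rot: [3.142, 0.0, -0.166]
contact_force: [-0.1, -0.2, -1.4]
opening: 0.244
```

Emit:
servo_tool(rows=[[12,[0,0,1],[0,0,0]],[12,[0,0,0],[0,0,0]]])

```text
clock: 10.12
eef_pos: [566.7, 51.3, 51.3]
tcp_rot: [-3.142, -0.0, -0.166]
contact_force: [-0.2, -0.9, -1.4]
opening: 0.244
```

Emit:
servo_tool(rows=[[12,[0,0,1],[0,0,0]],[12,[0,0,0],[0,0,0]]])

```text
clock: 10.38
eef_pos: [566.9, 51.3, 50.4]
tcp_rot: [-3.142, -0.001, -0.166]
contact_force: [1.4, -0.2, 0.4]
opening: 0.24
```

Emit:
servo_tool(rows=[[12,[0,0,1],[0,0,0]],[12,[0,0,0],[0,0,0]]])

```text
clock: 10.62
eef_pos: [566.9, 51.3, 49.3]
tcp_rot: [-3.141, -0.0, -0.166]
contact_force: [1.6, 0.5, 0.6]
opening: 0.247
```

```bash
cat > f.py <<'E'
from h import *
P=[]
for i in range(5):
  grab_frame("wrist");s=sense();P.append(np.r_[s["eef_pos"],s["contact_force"],s["wrist_torque"]])
print(s["clock"],np.mean(P,0).round(2),np.std(P,0).round(2)[3:])
E
python3 f.py
```

```text
10.875 [ 5.6687e+02  5.1300e+01  4.9390e+01  9.1000e-01 -3.9000e-01  1.0000e+00
 -5.0000e-02 -2.2000e-01  1.0000e-02] [0.27 0.31 0.13 0.02 0.03 0.02]
```

The tip is on the floor: 2.2 N net at about 3.3 mm compression, which the heights confirm. I will ease off 0.7 mm and slide along.

Emit:
servo_tool(rows=[[12,[2,0,-0.7],[0,0,0]],[12,[0,0,0],[0,0,0]]])

```text
clock: 11.12
eef_pos: [568.4, 50.9, 49.8]
tcp_rot: [3.141, 0.001, -0.166]
contact_force: [0.3, -0.2, -1.4]
opening: 0.242
```

Emit:
servo_tool(rows=[[12,[2,0,0],[0,0,0]]])

```text
clock: 11.25
eef_pos: [570.2, 50.6, 49.8]
tcp_rot: [3.141, 0.001, -0.166]
contact_force: [0.4, -0.4, -2.1]
opening: 0.25
```

Emit:
servo_tool(rows=[[12,[2,0,0],[0,0,0]]])

```text
clock: 11.38
eef_pos: [571.3, 50.4, 49.6]
tcp_rot: [3.141, 0.003, -0.166]
contact_force: [-5.2, 2.6, -0.1]
opening: 0.243
```

Emit:
servo_tool(rows=[[12,[2,0,0],[0,0,0]]])

```text
clock: 11.5
eef_pos: [571.9, 50.2, 49.2]
tcp_rot: [3.141, 0.006, -0.166]
contact_force: [-8.9, 3.5, 1.3]
opening: 0.242
```

Emit:
servo_tool(rows=[[12,[2,0,0],[0,0,0]]])

```text
clock: 11.62
eef_pos: [572.3, 50.0, 48.7]
tcp_rot: [3.141, 0.009, -0.166]
contact_force: [-11.8, 5.7, 0.8]
opening: 0.243
```

Emit:
servo_tool(rows=[[12,[2,0,0],[0,0,0]]])

```text
clock: 11.75
eef_pos: [573.2, 49.8, 48.3]
tcp_rot: [3.14, 0.011, -0.166]
contact_force: [-10.0, 2.9, 1.6]
opening: 0.243
```

Emit:
servo_tool(rows=[[12,[2,0,0],[0,0,0]]])

```text
clock: 11.88
eef_pos: [576.0, 49.3, 48.6]
tcp_rot: [3.14, 0.009, -0.166]
contact_force: [-8.7, 2.4, 0.9]
opening: 0.243
```

Emit:
servo_tool(rows=[[12,[2,0,0],[0,0,0]]])

```text
clock: 12.0
eef_pos: [578.0, 48.9, 48.6]
tcp_rot: [3.14, 0.009, -0.166]
contact_force: [-13.8, 3.0, 2.8]
opening: 0.243
```

The tip dropped in at once at x ≈ 568–570, with Fz back to weight only. It then caught on the rim, so I am backing off straight away.

Emit:
servo_tool(rows=[[12,[-7,0,0],[0,0,0]],[12,[-6,0,0],[0,0,0]],[12,[0,0,0],[0,0,0]],[12,[0,0,0],[0,0,0]]])

```text
clock: 12.5
eef_pos: [569.9, 50.9, 50.3]
tcp_rot: [-3.141, -0.001, -0.166]
contact_force: [0.3, 0.8, 1.2]
opening: 0.246
```

```bash
cat >> f.py <<'E'
a=grab_frame("wrist");cv2.imwrite("pics/j.png",cv2.resize(a[120:300,164:344],None,fx=3,fy=3,interpolation=cv2.INTER_CUBIC)); cv2.imwrite("pics/j_raw.png",a)
print(s["tcp_rot"])
E
python3 f.py
```

```text
12.75 [ 5.6985e+02  5.0860e+01  5.0110e+01  7.7000e-01  7.5000e-01  8.5000e-01
  1.2000e-01 -1.2000e-01 -2.0000e-02] [0.42 0.66 0.45 0.03 0.01 0.02]
[-3.14146267e+00 -2.61940697e-04 -1.65624320e-01]
```

View pics/j.png

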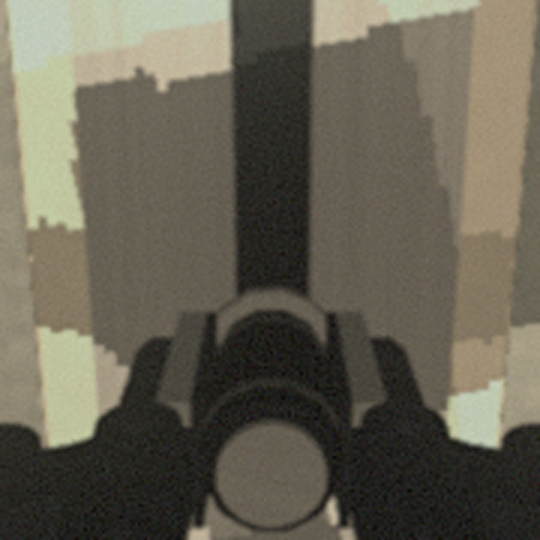

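Run:
```python
from h import *
for n in("h","i_raw","j_raw"):
  a=cv2.imread(f"pics/{n}.png",0)
  print(n,"col", list(zip(range(204,226),a[204:226,252:258].mean(1).astype(int))))
  print("   cap col",list(zip(range(256,304),a[256:304,252:258].mean(1).astype(int)))[::1])
  print("   cap row279",[ (x,int(v)) for x,v in zip(range(230,280),a[277:281,230:280].mean(0)) if x<240 or x>268])
  print("   row250 edges",a[248:252,225:285].mean(0).astype(int).tolist())
T=cam("wrist")[2];s=sense()
from scipy.spatial.transform import Rotation as R
Rt=R.from_euler("xyz",s["tcp_rot"]).as_matrix();p=s["eef_pos"]
for th in(0,2,4,6):
  for dz in (0,3):
    q=R.from_euler("y",th,degrees=True).as_matrix()  # about tool y, pivot at grasp pt
    piv=np.array([.8,0,-19.])
    def W(x,h): # h above pin origin ; origin at tool z=+11-? 
      loc=np.array([x,0,-11.3-h+22.6-dz]) 
      return p+Rt@(piv+q@(loc-[0,0,-19.]))
    P=[W(14,5),W(14,0),W(11,5),W(9,54),W(-9,54),W(0,54)]
    print(th,dz,proj("wrist",P)[:,1].round(1))
```

```text
h col [(204, np.int64(113)), (205, np.int64(112)), (206, np.int64(114)), (207, np.int64(113)), (208, np.int64(111)), (209, np.int64(93)), (210, np.int64(77)), (211, np.int64(81)), (212, np.int64(91)), (213, np.int64(95)), (214, np.int64(94)), (215, np.int64(96)), (216, np.int64(92)), (217, np.int64(71)), (218, np.int64(48)), (219, np.int64(37)), (220, np.int64(49)), (221, np.int64(51)), (222, np.int64(47)), (223, np.int64(38)), (224, np.int64(40)), (225, np.int64(38))]
   cap col [(256, np.int64(31)), (257, np.int64(31)), (258, np.int64(35)), (259, np.int64(32)), (260, np.int64(30)), (261, np.int64(29)), (262, np.int64(45)), (263, np.int64(63)), (264, np.int64(69)), (265, np.int64(82)), (266, np.int64(91)), (267, np.int64(92)), (268, np.int64(90)), (269, np.int64(90)), (270, np.int64(91)), (271, np.int64(90)), (272, np.int64(90)), (273, np.int64(91)), (274, np.int64(91)), (275, np.int64(91)), (276, np.int64(92)), (277, np.int64(93)), (278, np.int64(90)), (279, np.int64(91)), (280, np.int64(90)), (281, np.int64(91)), (282, np.int64(91)), (283, np.int64(91)), (284, np.int64(93)), (285,
[... 4531 characters left out ...]
70, 95), (271, 94), (272, 79), (273, 52), (274, 29), (275, 25), (276, 29), (277, 28), (278, 30), (279, 37)]
   row250 edges [72, 67, 63, 49, 30, 31, 31, 30, 30, 29, 31, 29, 26, 31, 36, 38, 37, 38, 38, 40, 42, 37, 38, 34, 30, 32, 30, 36, 31, 34, 32, 34, 31, 28, 31, 32, 34, 35, 37, 38, 42, 38, 37, 36, 26, 32, 30, 25, 27, 25, 26, 28, 29, 26, 31, 43, 60, 69, 68, 67]
0 0 [209.7 206.8 214.4 261.2 296.7 279.4]
0 3 [211.5 208.5 216.3 265.1 301.3 283.6]
2 0 [208.6 205.5 213.3 263.3 297.8 281. ]
2 3 [210.6 207.4 215.3 267.4 302.5 285.5]
4 0 [207.6 204.2 212.2 265.4 298.8 282.6]
4 3 [209.7 206.2 214.4 269.8 303.7 287.2]
6 0 [206.6 202.9 211.1 267.4 299.7 284.1]
6 3 [208.8 205.1 213.5 272.1 304.8 289. ]
```

```bash
cat > tilt.py <<'E'
from h import *
from scipy.optimize import least_squares
# tool-frame camera: cam pos (70.57,0.14,-143.28)
Rc=np.array([[0,-.96,-.28],[1,0,0],[0,-.28,.96]]);o=np.array([70.57,.14,-143.28])
def px(P):
  q=(np.array(P)-o)@Rc; return np.c_[254+268.07*q[:,0]/q[:,2],189.8+268.07*q[:,1]/q[:,2]]
def obs(v):
  th,t,dz=np.radians(v[0]),v[1],v[2]
  def W(x,y,h):  # pin coords -> tool; tilt about grasp point, +th: tip toward -x
    z=-(h-30.3); c,s=np.cos(th),np.sin(th)
    return [t+c*x-s*z, y, -19+s*x+c*z-dz]
  q=px([W(14,0,5),W(11,0,5),W(8,0,54),W(-8,0,54),W(0,8,54),W(0,-8,54)])
  return np.r_[q[:4,1],q[4,0]-q[5,0]]
def fit(d):
  r=least_squares(lambda v:(obs(v)-obs([0,.8,0])-d)/[.4,.4,.4,.7,.4],[0,0,0]); return r.x.round(2),r.fun.round(1)
if __name__=="__main__":
  print(obs([0,.8,0]))
  print(fit(np.array([6.3,6.0,-2.5,-1.3,.25])),fit(np.array([6.3,6.0,-2.5,-1.9,.2])))
E
python3 tilt.py
```

```text
[209.42685303 214.14752604 263.1128329  295.13376468  36.94574322]
(array([ 5.91, -0.98, -0.17]), array([-0.5,  0.4, -0.5,  1. , -0.7])) (array([ 5.85, -1.2 , -0.67]), array([-0.5,  0.3, -0.7,  1.5, -1. ]))
```

The pin tilted about 6° in the grip, tip lagging towards -x, while it was caught on the rim. I will lift slightly, tilt the tool to bring the pin upright, and check.

Emit:
servo_tool(rows=[[12,[0,0,-5],[0,0,0]],[12,[0,0,0],[0,5.9,0]],[12,[0,0,0],[0,0,0]],[12,[0,0,0],[0,0,0]]])

```text
clock: 13.3
eef_pos: [569.7, 50.8, 55.2]
tcp_rot: [3.142, -0.101, -0.165]
contact_force: [0.3, 0.4, -0.9]
opening: 0.243
```

```bash
cat > g.py <<'E'
from tilt import *
P=[]
for i in range(4):
  a=grab_frame("wrist");s=sense();P.append(np.r_[s["eef_pos"],s["contact_force"]])
print(s["clock"],np.mean(P,0).round(2),s["tcp_rot"])
g=a.mean(2); c=g[:,252:258].mean(1)
cv2.imwrite("pics/k_raw.png",a)
def cross(v,lo,hi,th,up):
  for y in range(lo,hi):
    if (v[y]<th<=v[y+1]) if up else (v[y]>=th>v[y+1]): return y+(th-v[y])/(v[y+1]-v[y])
j=cv2.imread("pics/j_raw.png").mean(2)[:,252:258].mean(1)
i0=cv2.imread("pics/i_raw.png").mean(2)[:,252:258].mean(1)
def feats(v):
  b=np.argmax(v[205:225]>85)+205
  return cross(v,203,222,65,True),cross(v,b+2,230,65,False),cross(v,254,268,60,True),290+np.argmin(v[290:300]),b
for v in(i0,j,c): print(feats(v))
f=lambda v:np.array([x for x in feats(v)[:4]])
d=f(c)-f(i0); print("tilt fit",fit(np.r_[d,.2]))
E
python3 g.py
```

```text
13.5 [ 5.7019e+02  5.0760e+01  5.5110e+01 -5.1000e-01  3.4000e-01 -1.4200e+00] [-3.14153545 -0.10259108 -0.16585714]
(np.float64(209.74285714285713), np.float64(217.15478615071282), np.float64(262.95795795795794), np.int64(297), np.int64(212))
(np.float64(216.13569321533924), np.float64(222.85059760956176), np.float64(260.02521008403363), np.int64(296), np.int64(218))
(np.float64(216.2834008097166), np.float64(222.82640586797066), np.float64(260.4266666666667), np.int64(296), np.int64(219))
tilt fit (array([ 5.88, -0.96, -0.13]), array([-1.2,  1.1, -0.3,  0.7, -0.5]))
```

Emit:
servo_tool(rows=[[12,[-0.3,0,3.0],[0,0,0]],[12,[0,0,0],[0,0,0]]])

```text
clock: 13.75
eef_pos: [569.7, 50.8, 51.7]
tcp_rot: [3.142, -0.103, -0.166]
contact_force: [1.1, -1.2, -0.8]
opening: 0.245
```

Emit:
servo_tool(rows=[[12,[-0.1,0,1.2],[0,0,0]],[12,[0,0,0],[0,0,0]],[12,[0,0,0],[0,0,0]]])

```text
clock: 14.12
eef_pos: [569.8, 50.8, 50.9]
tcp_rot: [-3.142, -0.103, -0.166]
contact_force: [1.2, 0.2, 0.3]
opening: 0.244
```

```bash
sed -i '/pics\/j/d' f.py; python3 f.py
```

```text
14.375 [ 5.6978e+02  5.0810e+01  5.0890e+01  6.2000e-01 -1.1000e-01 -1.0000e-02
 -5.0000e-02 -8.0000e-02  0.0000e+00] [0.32 0.23 0.53 0.02 0.04 0.02]
[-3.14153813 -0.10324928 -0.16555964]
```

Emit:
servo_tool(rows=[[12,[-0.1,0,0.8],[0,0,0]],[12,[0,0,0],[0,0,0]]])

```text
clock: 14.62
eef_pos: [569.7, 50.8, 50.0]
tcp_rot: [-3.142, -0.103, -0.166]
contact_force: [0.0, 0.1, -0.1]
opening: 0.244
```

Emit:
servo_tool(rows=[[12,[1,0,0.1],[0,0,0]],[12,[0,0,0],[0,0,0]]])

```text
clock: 14.88
eef_pos: [570.7, 50.6, 49.9]
tcp_rot: [3.142, -0.103, -0.166]
contact_force: [1.9, 0.3, -1.9]
opening: 0.241
```

Emit:
servo_tool(rows=[[12,[1,0,0.1],[0,0,0]],[12,[0,0,0],[0,0,0]]])

```text
clock: 15.12
eef_pos: [571.3, 50.4, 49.8]
tcp_rot: [3.141, -0.102, -0.166]
contact_force: [-0.0, -0.7, -1.1]
opening: 0.245
```

```bash
python3 f.py
```

```text
15.375 [ 5.7138e+02  5.0460e+01  4.9840e+01 -4.0000e-02  3.5000e-01 -1.1400e+00
 -1.0000e-02  6.0000e-02  0.0000e+00] [0.4  0.69 0.11 0.05 0.02 0.01]
[ 3.14151794 -0.10271631 -0.16558316]
```

Emit:
servo_tool(rows=[[12,[0,0,0],[0,0,0]]])

```text
clock: 15.5
eef_pos: [571.6, 50.5, 50.0]
tcp_rot: [3.142, -0.103, -0.166]
contact_force: [-0.4, -0.6, -0.6]
opening: 0.244
```

The tip is in the hole: only the pin's weight is felt and there is no side load. Pushing down gently.

Emit:
servo_tool(rows=[[12,[-0.1,0,1],[0,0,0]],[12,[-0.1,0,1],[0,0,0]],[12,[0,0,0],[0,0,0]]])

```text
clock: 15.88
eef_pos: [571.5, 50.5, 47.8]
tcp_rot: [3.142, -0.103, -0.166]
contact_force: [0.7, -0.6, -1.9]
opening: 0.244
```

```bash
python3 f.py
```

```text
16.125 [ 5.7162e+02  5.0470e+01  4.7940e+01 -3.0000e-02  3.8000e-01 -1.0200e+00
  2.0000e-02  9.0000e-02 -5.0000e-02] [0.6  0.28 0.63 0.03 0.02 0.02]
[-3.14156033 -0.10301785 -0.16566749]
```

Emit:
servo_tool(rows=[[12,[-0.1,0,1],[0,0,0]],[12,[-0.1,0,1],[0,0,0]],[12,[0,0,0],[0,0,0]]])

```text
clock: 16.5
eef_pos: [571.5, 50.5, 45.8]
tcp_rot: [3.142, -0.103, -0.166]
contact_force: [-0.1, -0.8, -1.4]
opening: 0.245
```

```bash
python3 f.py
```

```text
16.75 [ 5.7161e+02  5.0460e+01  4.5930e+01  1.3000e-01 -9.0000e-02 -1.5100e+00
 -0.0000e+00  8.0000e-02  0.0000e+00] [0.52 0.39 0.35 0.01 0.04 0.02]
[-3.14158305 -0.10299048 -0.16559109]
```

Emit:
servo_tool(rows=[[12,[-0.1,0,1],[0,0,0]],[12,[0,0,0],[0,0,0]]])

```text
clock: 17.0
eef_pos: [571.6, 50.4, 44.9]
tcp_rot: [3.142, -0.103, -0.166]
contact_force: [0.5, 0.1, -0.9]
opening: 0.244
```

```bash
python3 f.py
```

```text
17.25 [ 5.716e+02  5.046e+01  4.492e+01  1.900e-01  3.200e-01 -1.350e+00
  4.000e-02  5.000e-02  1.000e-02] [0.46 0.4  0.35 0.02 0.03 0.03]
[-3.14156336 -0.10301139 -0.16563696]
```

Emit:
servo_tool(rows=[[12,[-0.1,0,1],[0,0,0]],[12,[-0.1,0,1],[0,0,0]],[12,[0,0,0],[0,0,0]]])

```text
clock: 17.62
eef_pos: [571.5, 50.4, 42.8]
tcp_rot: [3.142, -0.103, -0.166]
contact_force: [0.5, 0.0, -1.0]
opening: 0.244
```

Emit:
servo_tool(rows=[[12,[-0.1,0,0.7],[0,0,0]],[12,[0,0,0],[0,0,0]]])

```text
clock: 17.88
eef_pos: [571.6, 50.4, 42.2]
tcp_rot: [-3.142, -0.103, -0.166]
contact_force: [-0.5, 0.6, -1.4]
opening: 0.241
```

Emit:
servo_tool(rows=[[12,[-0.1,0,0.6],[0,0,0]],[12,[0,0,0],[0,0,0]]])

```text
clock: 18.12
eef_pos: [571.5, 50.5, 41.6]
tcp_rot: [-3.142, -0.103, -0.166]
contact_force: [-0.4, 0.6, -1.3]
opening: 0.248
```

```bash
python3 f.py
```

```text
18.375 [ 5.7158e+02  5.0470e+01  4.1620e+01 -1.6000e-01 -1.9000e-01 -1.1700e+00
  0.0000e+00  6.0000e-02 -0.0000e+00] [0.79 0.29 0.44 0.02 0.01 0.04]
[-3.14158432 -0.10294596 -0.16565809]
```

Emit:
servo_tool(rows=[[12,[0,0,0.5],[0,0,0]],[12,[0,0,0],[0,0,0]]])

```text
clock: 18.62
eef_pos: [571.7, 50.5, 41.4]
tcp_rot: [-3.142, -0.103, -0.166]
contact_force: [-1.0, -0.8, 4.5]
opening: 0.245
```

Emit:
servo_tool(rows=[[12,[0,0,0.5],[0,0,0]],[12,[0,0,0],[0,0,0]]])

```text
clock: 18.88
eef_pos: [571.7, 50.5, 41.4]
tcp_rot: [-3.142, -0.103, -0.166]
contact_force: [-4.6, -0.2, 10.4]
opening: 0.246
```

```bash
python3 f.py
```

```text
19.125 [ 5.7173e+02  5.0470e+01  4.1370e+01 -4.5100e+00 -1.9000e-01  1.0820e+01
 -8.0000e-02  6.3000e-01 -3.0000e-02] [0.41 0.47 0.44 0.02 0.04 0.02]
[-3.14153189 -0.10328186 -0.16561553]
```

Emit:
servo_tool(rows=[[12,[0,0,0.4],[0,0,0]],[12,[0,0,0],[0,0,0]]])

```text
clock: 19.38
eef_pos: [571.8, 50.5, 41.3]
tcp_rot: [-3.142, -0.103, -0.166]
contact_force: [-5.8, -0.4, 15.1]
opening: 0.246
```

```bash
python3 f.py
```

```text
19.625 [ 5.7178e+02  5.0460e+01  4.1320e+01 -6.3500e+00 -1.3000e-01  1.6260e+01
 -8.0000e-02  9.0000e-01 -1.0000e-02] [0.5  0.32 0.39 0.02 0.02 0.03]
[-3.14151853 -0.10332866 -0.16569981]
```

The collar landed at TCP z 41.4, the expected height, with about 17 N of contact. I will ease the load and release.

Emit:
servo_tool(rows=[[12,[0,0,-0.8],[0,0,0]],[12,[0,0,0],[0,0,0]]])

```text
clock: 19.88
eef_pos: [571.8, 50.5, 41.4]
tcp_rot: [-3.142, -0.103, -0.166]
contact_force: [-3.1, -0.1, 8.4]
opening: 0.243
```

Emit:
servo_tool(rows=[[50,[0,0,0],[0,0,0]],[50,[0,0,0],[0,0,0]],[50,[0,0,0],[0,0,0]],[50,[0,0,0],[0,0,0]]])

```text
clock: 20.38
eef_pos: [571.6, 50.5, 40.9]
tcp_rot: [3.142, -0.103, -0.166]
contact_force: [-0.6, 0.1, 0.6]
opening: 0.587
```

Emit:
servo_tool(rows=[[50,[1,0,-10],[0,0,0]],[50,[2,0,-20],[0,0,0]],[50,[3,0,-30],[0,0,0]],[50,[0,0,-40],[0,-5.9,0]],[50,[-30,0,0],[0,0,0]],[50,[0,0,0],[0,0,0]]])

```text
clock: 21.12
eef_pos: [536.5, 56.2, 142.0]
tcp_rot: [-3.142, 0.0, -0.165]
contact_force: [0.8, -0.2, -0.5]
opening: 0.587
```

```bash
python3 f.py
python3 - <<'E'
from h import *
a=grab_frame("wrist");b=grab_frame("scene")
cv2.imwrite("pics/m_raw.png",a)
v=np.hstack([cv2.resize(a[60:260,154:354],(400,400),interpolation=cv2.INTER_CUBIC),cv2.resize(b[190:290,240:340],(400,400),interpolation=cv2.INTER_CUBIC)])
cv2.imwrite("pics/m.png",v)
x=np.array([np.cos(-.1636),np.sin(-.1636)]);o=np.array([596.9,45.6])
for n in("wrist","scene"):
  for d in trace(n,"pin")[:5]:
    ys,xs=np.nonzero(d["mask"]);print(n,round(d["conf"],2),len(xs),xs.mean().round(1),ys.mean().round(1),xs.min(),xs.max(),ys.min(),ys.max())
  t=o-x*27
  print(n,proj(n,[[*t,30],[*t,35],[*t,84]]).round(1).tolist())
E
```

```text
21.375 [ 5.3810e+02  5.6120e+01  1.4139e+02  1.4000e-01  1.0000e-01  1.0000e-02
  0.0000e+00  2.0000e-02 -0.0000e+00] [0.67 0.53 0.22 0.03 0.03 0.04]
[-3.14158434e+00 -2.54203897e-04 -1.65624919e-01]
wrist 0.92 1900 485.3 224.9 454 511 202 256
wrist 0.69 825 253.9 159.9 241 267 141 178
wrist [[254.1, 153.3], [254.1, 154.1], [254.2, 163.9]]
scene 0.83 348 179.8 170.9 173 187 156 187
scene 0.83 307 203.6 186.2 198 210 172 201
scene 0.75 194 281.9 217.8 277 286 207 228
scene 0.61 196 132.6 192.0 127 139 181 203
scene [[280.0, 224.9], [280.1, 223.4], [281.1, 207.8]]
```

View pics/m.png

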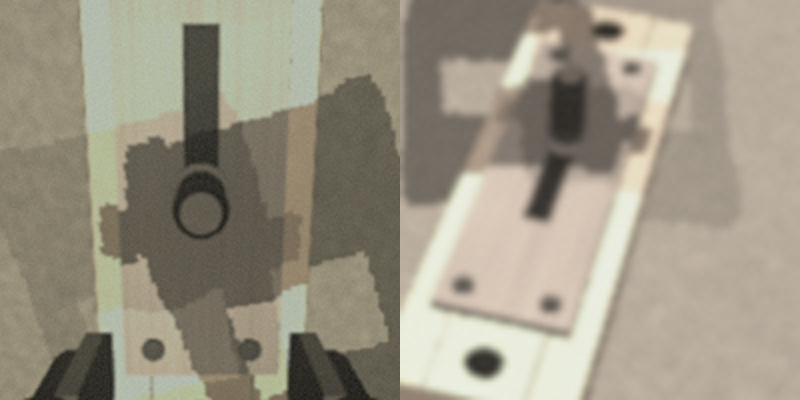

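Run:
```python
from h import *
g=cv2.imread("pics/m_raw.png",0); print(list(zip(range(132,186),g[132:186,252:257].mean(1).astype(int).tolist())))
print([ (y,g[y,236:274].tolist()) for y in(150,167)])
x=np.array([np.cos(-.1636),np.sin(-.1636)]);o=np.array([596.9,45.6])
for a in(-24,-26,-28,-30):
  P=lambda r,z:[*(o+x*(a+r)),z]
  print(a,proj("wrist",[P(14,35),P(11,35),P(8,84),P(-8,84),P(0,84)])[:,1].round(1), "+5mm z",proj("wrist",[P(14,40),P(11,40),P(8,89),P(-8,89)])[:,1].round(1))
```

```text
[(132, 47), (133, 49), (134, 47), (135, 46), (136, 46), (137, 44), (138, 48), (139, 42), (140, 48), (141, 61), (142, 81), (143, 94), (144, 90), (145, 74), (146, 54), (147, 43), (148, 41), (149, 40), (150, 47), (151, 44), (152, 43), (153, 43), (154, 43), (155, 46), (156, 72), (157, 88), (158, 92), (159, 91), (160, 91), (161, 91), (162, 90), (163, 91), (164, 91), (165, 90), (166, 91), (167, 90), (168, 90), (169, 92), (170, 91), (171, 93), (172, 91), (173, 92), (174, 90), (175, 90), (176, 87), (177, 60), (178, 44), (179, 66), (180, 84), (181, 90), (182, 90), (183, 90), (184, 89), (185, 91)]
[(150, [94, 91, 93, 89, 94, 88, 91, 86, 80, 55, 40, 36, 46, 45, 43, 44, 47, 47, 55, 45, 43, 49, 45, 42, 40, 40, 44, 52, 68, 88, 93, 92, 91, 92, 89, 90, 91, 92]), (167, [91, 89, 90, 91, 69, 43, 46, 57, 82, 91, 96, 96, 88, 93, 94, 91, 92, 91, 91, 88, 92, 91, 92, 90, 91, 93, 90, 91, 77, 55, 36, 45, 68, 87, 92, 89, 86, 90])]
-24 [135.5 138.8 149.2 170.3 159.9] +5mm z [136.  139.3 150.2 171.7]
-26 [137.7 141.  151.9 172.8 162.5] +5mm z [138.2 141.6 152.9 174.3]
-28 [139.9 143.2 154.6 175.4 165.1] +5mm z [140.5 143.8 155.6 176.9]
-30 [142.1 145.4 157.2 177.9 167.7] +5mm z [142.7 146.  158.3 179.5]
```

The picture shows the pin in the slot's near end. From the fit, collar and cap agree with an upright pin to within about 1°. The gripper is clear and the forces are near zero, so I am handing in.

```bash
python3 -c "
from rig import *
print(sense()['clock'],sense()['contact_force']);print(sign_off())"
```

```text
21.575 [ 0.65561976 -0.00417108  0.65518963]
the job is handed in; nothing more can be done
None
```

The pin is fully home in the blind hole at the near end of the slot. I let go of it and handed the job in at 21.6 s of the 48 s allowed.

**What I did:** I took the smaller black pin from its stand and lowered its tip into the slot. The tip dropped into the hole about 28–29 mm from the slot's centre, close to the end of its stated range.

**What went wrong:** I didn't stop soon enough on the first slide. The tip caught on the hole's rim with about 14 N of side force, under the 25 N limit, and the pin tilted about 6° in the grip. I lifted it, tilted the tool to bring the pin upright, felt for the hole again and pushed the pin in without resistance.

**Last checks:**
- **Seating:** the collar met the bracket at tool height 41.4 mm, the height expected for fully home. I pressed with at most about 17 N, plus 6 N sideways.
- **Upright:** in the wrist picture taken after release, the cap and collar agree with an upright pin to within about 1°.
- **Position:** that picture puts the pin about 29 mm from the slot's centre. This is about 1 mm beyond the stated 28 mm limit but within the roughly 2 mm calibration error.
- **Clear:** the gripper was about 100 mm above the bracket, with only sensor noise in the force readings.
- **Other things:** I felt no contact with anything else, but I didn't measure their positions again at the end.

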